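# Roll the olive tin onto the scan strip

### The arm

A 6-joint arm with a two-finger parallel gripper is mounted at the origin on the work surface. World frame = base frame: x ahead of the robot, y to its left, z up, the work surface at z = 0. Lengths are in mm, angles in degrees, forces in N, time in s.
With the tool pointing down it reaches from about 350 to 875 mm from the base axis. Payload 4.2 kg.
Tool frame: the origin (TCP) lies midway between the tips of the shut fingers; the grasp point (between the pads) lies 19 mm behind it (bot.tcp_to_grasp is the distance from the TCP to the grasp point, in mm); x points along the fingers, y is the direction in which the jaws open and shut, and the axes are right-handed (so a half turn about x gives the same grasp; the last joint's range is limited). The gripper opens to 85 mm and grips with 20 to 120 N. Pads are 22 mm wide; open, the fingers measure 114 mm over their backs; the gripper's body (76 mm by 85 mm) begins 54 mm behind the grasp point. The pads swing forward as they close: fully open they stand 13 mm farther back than shut.
Start: joints at [-56.918, 22.042, 0.453, 0, -68.411, -14.817], TCP at [195.907, -593.481, 231.312] pointing down, gripper open.
Joint ranges: [-179.83, 179.83], [-69.29, 118.12], [-61.27, 80.66], [-181.25, 117.63], [-171.15, -9.14], [-177.46, 177.46]. Speed limits (degrees/s): [159.86, 159.86, 180, 180, 180, 180].

### API

Orientations are given as a 3x3 rotation matrix whose columns are the frame's x, y, z axes.
In Python, from workcell import sensors, read_camera, order, bot gives the robot as it stands.
- The arm moves only by the tool apply_moves, never from a script. Its argument "plan" is a list of rows, each a list of 7 numbers: the turn, a rotation vector about the world's x, y, z in rad, then the shift along the world's x, y, z in m, then the finger opening in m, from 0 to 0.0854. A call has 1 to 10 rows; each row is the pose to reach, as a shift and turn from the pose commanded when the call began; what a row does not reach only later rows make up. A row lasts 1/12 s, in which the tool goes at most 41.7 mm and 7.16 degrees, less where a joint would pass 70% of its speed; a pose out of reach is approached as far as the arm can. A call with a gripper value outside its range is refused whole. The fingers move at their own pace and stop on an object; "grip_force" is the grip in N (left out, the last holds). Time passes only in rows, so rows that repeat a pose let the fingers close. It gives the time, the measured TCP pose, the force and the opening at its end, in the units of the state.
- sensors.observe(): the state, without advancing time (a new reading comes with each control period).
- read_camera(name): name is "side" or "top"; returns a dict with "frame" (420x560x3 uint8, red, green, blue), "z_map" (420x560 float32, mm along the optical axis (not along the pixel's ray), 0 where there is no reading), "mtx" (3x3 intrinsics, pixels), "R" (3x3) and "t" (3): a world point X has camera coordinates R X + t. Camera axes: x right, y down, z forward; pixel columns grow to the right and rows downward; lengths in mm; the calibration is good to about 2 mm. A picture is of the moment at which its call begins.
- order.hand_in(): hands the job in, once; it reports no verdict.
The state is a dict: "clock": time; "q": joint angles; "qvel": joint speeds; "joint_torque": joint torques, N m; "tool_pos": TCP position; "eef_rot": TCP orientation; "force": force on the tool from outside, world axes, zero at the start; "moment": the same for the moment, N m; "opening": opening from 0.0 (shut) to 1.0 (fully open).
Only numpy, scipy, OpenCV 4.12 (cv2) and the standard library are available. Lean on these libraries where they do the work, as an engineer would, in place of code of your own. Each camera call takes 0.05 s, during which the arm holds its last target.

### The job

Roll the olive-green tin over the black counter mat until it rests on the yellow strip in front of the scanner, lying along the strip, and leave it at rest there. Roll it slowly with closed fingertips on its top, in as many short pushes as you need; do not grip or lift it or shove it from the side, and leave the grey tin and the other goods alone.

Things in the scene. Friction and masses are not known exactly. Their poses are not given: they have to be found in the camera images.
- olive_tin: Closed olive-green steel tin with bare rims, 76 mm diameter, 110 mm long, 0.25-0.5 kg, lying on its side. Origin at its very centre, 41 mm above the table; x is its long axis, y and z turn as it rolls (z up at the start). Top line 79 mm above the table, moving twice as fast as the centre. Left at rest it stays put. Friction about 0.6: a fingertip within 30 degrees of the top rolls it without slip.
- grey_tin: A grey tin of the same size and pose (origin at its centre, x along its length), lying on the mat on the other side of the yellow strip. It must stay where it is.
- strip_mid (a point): Centre of the yellow strip, on the mat's top face (3 mm above the table). The strip is painted flat, 170 mm long along its x axis and 30 mm wide along its y axis; the tins lie roughly parallel to it, one on its +y side and one on its -y side, 105 to 175 mm from it (which is on which side varies).
- mat: Black rubber mat fixed to the table, 170 mm (its x) by 420 mm (its y), 3 mm thick, origin at the centre of its underside. Both tins and the strip lie on it.
- scanner: Small grey hand-size scanner on a thin post, fixed at the strip's end that is farther from the robot, 105 mm high; origin under the middle of its round foot, 155 mm from the strip's centre along the strip's x.
- mug: White mug, 76 mm across, 80 mm high, standing beyond the mat's far edge; origin at the centre of its underside.
- torch: Black pocket torch standing on end, 42 mm across at the foot, 105 mm high; origin at the centre of its underside.
- carton: Small brown carton 50 x 70 x 60 mm high beyond the mat's far edge; origin at the centre of its underside.
- tape_case: Red tape-measure case 60 x 34 x 50 mm high, near the mat's edge on the robot's side; origin at the centre of its underside.
- compass_tin: Round flat brass box, 52 mm across, 22 mm high, near the mat's edge on the robot's side; origin at the centre of its underside.
Mind the look-alikes: they are no part of the job. What is shaped like the olive_tin but pink or red is not meant.

How it is judged:
By the outcome, as a careful person would: the job done as asked, in the order asked, and still so for the second after the job is handed in, with the robot touching nothing.
It also fails if it takes over 72 s, if anything falls off the work surface, if the arm or the gripper's body presses on something with over 40 N, if the wrist force passes 120 N, or if a joint passes its speed limit or range.

## Working session

There is one attempt and no reset: what is moved stays moved. The work goes in short steps, Python scripts to look and compute and a tool call to move; the robot and the scene stay as the last step left them, time stands still between calls to the robot, and variables do not carry over. Pictures are saved under pics/ and viewed, and the job is handed in when it is done.

Besides the shell and the picture viewer there is one more tool, called after "Request:" as a command line: name --pt "numbers of a row" for each row, then --argument value for the rest. apply_moves: Moves the arm, as the interface text tells. Its arguments: {"type":"object","properties":{"plan":{"type":"array"},"grip_force":{"type":"number"}},"required":["plan"]}

```bash
ls; mkdir -p pics; python3 - <<'E'
from workcell import sensors, read_camera, order, bot
import cv2,numpy as np
s=sensors.observe()
for k,v in s.items(): print(k,v)
for n in ("top","side"):
    c=read_camera(n); cv2.imwrite(f"pics/{n}0.png",c["frame"][:,:,::-1]); np.savez(f"{n}0.npz",**c)
    print(n,c["mtx"],c["R"],c["t"])
E
```

```text
pics
clock 0.0
q [-5.69166472e+01  2.20909748e+01  3.79833325e-01 -2.97962329e-02
 -6.84114707e+01 -1.48156301e+01]
qvel [ 0.05504429  0.10818538  0.02354674  0.08034654 -0.04688528  0.00478089]
joint_torque [-2.78471612e-05 -3.92292595e+01  1.88404101e+01  4.18631002e+00
 -4.62126540e-03  5.97296292e-06]
tool_pos [ 195.73895714 -592.93981349  230.21761583]
eef_rot [[-7.62937831e-04 -3.13274519e-01  9.49662305e-01]
 [ 2.05696111e-03  9.49660081e-01  3.13275437e-01]
 [-9.99997593e-01  2.19242811e-03 -8.01381002e-05]]
force [ 0.02921503 -0.36401354 -0.60584468]
moment [-0.00485049  0.05643364  0.02926315]
opening 1.0003708623566296
top [[410.06566958   0.         276.92015271]
 [  0.         410.06566958 211.32586235]
 [  0.           0.           1.        ]] [[-0.00930697 -0.99971046  0.02218978]
 [-0.99547087  0.00716337 -0.09479684]
 [ 0.09461044 -0.02297155 -0.9952493 ]] [ 60.30249427 508.46347183 996.87229706]
side [[478.49935586   0.         288.96814986]
 [  0.         478.49935586 209.64458585]
 [  0.           0.           1.        ]] [[-0.9236341  -0.38327262  0.00146497]
 [-0.19362131  0.46329514 -0.86479385]
 [ 0.33077309 -0.79903674 -0.50212494]] [ 511.5840813   111.10738958 1109.3111133 ]
```

View pics/top0.png

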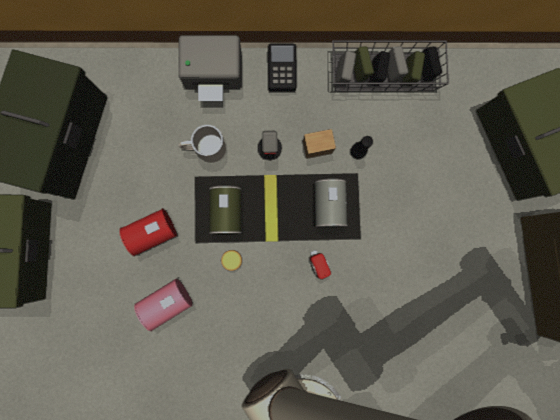

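View pics/side0.png

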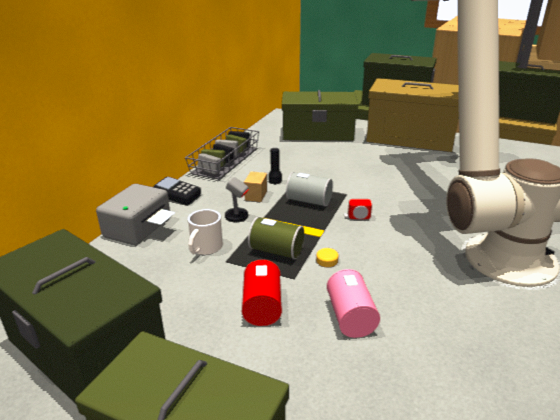

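The top view shows the olive tin at about px (226,210), the yellow strip at (271,208), the grey tin at (331,203) and the scanner at (270,145). The olive tin is on the +y side, so it has to roll toward -y. Next I'll measure positions.

```bash
cat > h.py <<'E'
from workcell import sensors, read_camera, order, bot
import cv2,numpy as np
def pts(c):
    z=c["z_map"].astype(float); v,u=np.mgrid[0:z.shape[0],0:z.shape[1]]; K=c["mtx"]
    P=np.stack([(u-K[0,2])/K[0,0]*z,(v-K[1,2])/K[1,1]*z,z],-1)
    W=(P-np.asarray(c["t"]).ravel())@np.asarray(c["R"]); W[z<=0]=np.nan
    return W
def rect(m,W):
    p=W[m][:,:2].astype(np.float32); (cx,cy),(w,h),a=cv2.minAreaRect(p)
    return (round(cx,1),round(cy,1)),(round(w,1),round(h,1)),round(a,2)
def yaxis(p):
    # line y=a+b x fit
    return np.polyfit(p[:,0]-p[:,0].mean(),p[:,1],1)
def largest(m):
    n,l,s,_=cv2.connectedComponentsWithStats(m.astype(np.uint8)); i=1+np.argmax(s[1:,4]); return l==i
def tin(c,W,kind,box=None):
    hsv=cv2.cvtColor(c["frame"],cv2.COLOR_RGB2HSV)
    m=(W[...,2]>30)&(W[...,2]<95)&(W[...,0]>400)&(W[...,0]<700)&(abs(W[...,1])<400)
    if box: m&=(W[...,1]>box[0])&(W[...,1]<box[1])
    m=largest(m); return m
def report(W,m,name):
    p=W[m]; zt=np.percentile(p[:,2],97); top=p[p[:,2]>zt-12]
    b=yaxis(top); print(name,"n",m.sum(),"x %.1f..%.1f"%(np.percentile(p[:,0],1),np.percentile(p[:,0],99)),"y %.1f..%.1f"%(np.percentile(p[:,1],1),np.percentile(p[:,1],99)),"ztop %.1f"%zt,"rect",rect(m,W),"ridge mean x,y",top[:,:2].mean(0).round(1),"slope",b.round(4))
    # circle fit in cross-section: (y - (a+b x))^2+(z-z0)^2=38^2
    from scipy.optimize import least_squares
    xm=p[:,0].mean()
    q=p[p[:,2]>44]
    f=lambda t: np.hypot((q[:,1]-t[0]-t[1]*(q[:,0]-xm))*np.cos(np.arctan(t[1])),q[:,2]-t[2])-38
    r=least_squares(f,[q[:,1].mean(),0,41],loss="soft_l1")
    print("   cyl: x=%.1f y=%.1f slope=%.4f (%.2f deg) z=%.1f rms %.2f"%(xm,r.x[0],r.x[1],np.degrees(np.arctan(r.x[1])),r.x[2],np.sqrt(np.mean(f(r.x)**2))))
E
python3 - <<'E'
from h import *
for n in("top","side"):
    c=dict(np.load(f"{n}0.npz")); W=pts(c)
    hsv=cv2.cvtColor(c["frame"],cv2.COLOR_RGB2HSV)
    y=largest((hsv[...,0]>24)&(hsv[...,0]<34)&(hsv[...,1]>150)&(hsv[...,2]>120)&(abs(W[...,2])<12)&(W[...,0]>400)&(abs(W[...,1]-10)<60))
    print(n,"strip",y.sum(),rect(y,W),W[y].mean(0))
    p=W[y]; print("  strip slope",yaxis(p), "x",np.percentile(p[:,0],[1,99]))
    if n=="top":
        for nm,(u0,u1,v0,v1) in dict(olive=(205,246,182,238),grey=(312,350,175,232)).items():
            m=np.zeros(y.shape,bool); m[v0:v1,u0:u1]=1; m&=W[...,2]>20; report(W,m,nm)
        for nm,(u,v) in dict(mug=(208,142),scan=(270,145),carton=(319,142),torch=(362,147),brass=(232,261),tape=(320,265)).items():
            w=W[v-16:v+17,u-16:u+17].reshape(-1,3); w=w[w[:,2]>10]; print(nm,np.nanmedian(w,0).round(),np.nanmin(w,0).round(),np.nanmax(w,0).round())
    else:
        for nm,(u0,u1,v0,v1) in dict(olive=(245,310,212,262),grey=(284,336,168,210)).items():
            m=np.zeros(y.shape,bool); m[v0:v1,u0:u1]=1; m&=W[...,2]>20; report(W,m,nm)
print(bot, [a for a in dir(bot) if a[0]!='_'])
E
```

```text
top strip 3 ((600.8, 61.6), (1.6, 4.3), 52.06) [600.6311799   61.43563299   4.39512365]
  strip slope [-0.60263604 61.43563299] x [598.69136536 602.03859619]
olive n 1486 x 454.7..564.3 y 146.5..221.0 ztop 79.3 rect ((509.8, 183.7), (110.8, 75.2), 0.23) ridge mean x,y [509.9 183.6] slope [9.10000e-03 1.83645e+02]
   cyl: x=508.6 y=184.4 slope=0.0051 (0.29 deg) z=39.3 rms 2.33
grey n 1447 x 469.9..578.9 y -109.0..-36.6 ztop 79.4 rect ((525.1, -73.6), (110.9, 75.9), 0.42) ridge mean x,y [524.6 -72.8] slope [ 6.70000e-03 -7.27886e+01]
   cyl: x=523.6 y=-74.1 slope=0.0039 (0.23 deg) z=39.4 rms 3.02
mug [683. 226.  58.] [638. 187.  10.] [711. 270.  84.]
scan [665.  75.  97.] [643.  44.  10.] [696. 105. 111.]
carton [673. -46.  58.] [647. -87.  10.] [708. -10.  64.]
torch [ 658. -148.   68.] [ 645. -174.   10.] [ 684. -133.  108.]
brass [390. 170.  20.] [365. 146.  11.] [414. 195.  25.]
tape [374. -45.  47.] [344. -71.  11.] [405. -23.  53.]
side strip 65 ((462.8, 62.1), (53.9, 16.0), 1.82) [462.00516619  62.37825175   0.94328848]
  strip slope [-3.34478582e-02  6.23782517e+01] x [436.14925108 489.43688228]
olive n 1663 x 454.3..563.8 y 157.7..321.9 ztop 77.6 rect ((507.7, 240.5), (113.9, 179.4), 2.36) ridge mean x,y [506.5 200.1] slope [-9.690000e-02  2.000524e+02]
   cyl: x=502.4 y=184.3 slope=-0.0010 (-0.06 deg) z=38.5 rms 16.49
grey n 1121 x 469.4..578.8 y -102.8..-33.2 ztop 77.3 rect ((525.1, -72.9), (113.1, 85.0), 0.58) ridge mean x,y [522.6 -62.4] slope [ 2.58000e-02 -6.24089e+01]
   cyl: x=518.2 y=-74.2 slope=-0.0007 (-0.04 deg) z=38.3 rms 4.37
<Robot object at 0x7f19f67afb60> ['PlanningError', 'tcp_to_grasp']
```

```bash
python3 - <<'E'
from h import *
c=dict(np.load("top0.npz")); W=pts(c)
hsv=cv2.cvtColor(c["frame"],cv2.COLOR_RGB2HSV); print(hsv[208,262:282].tolist())
y=np.zeros(W.shape[:2],bool); y[170:246,255:288]=1
y&=(hsv[...,1]>120)&(hsv[...,2]>80)&(hsv[...,0]>20)&(hsv[...,0]<36)
p=W[y]; print("strip",y.sum(),rect(y,W),p.mean(0),yaxis(p),np.percentile(p[:,0],[0,1,99,100]))
# mat: dark
d=(c["frame"].max(-1)<45)&(abs(W[...,2])<12); d[:165]=0; d[250:]=0; d[:,:185]=0; d[:,370:]=0
print("mat",d.sum(),rect(d,W))
E
```

```text
[[20, 19, 40], [38, 32, 32], [28, 107, 69], [30, 143, 144], [31, 145, 172], [31, 146, 170], [31, 143, 170], [31, 143, 170], [31, 143, 168], [31, 144, 168], [30, 144, 167], [31, 142, 169], [30, 144, 170], [31, 144, 172], [31, 144, 154], [30, 137, 95], [33, 72, 39], [162, 41, 31], [10, 42, 36], [25, 44, 35]]
 ** On entry to DLASCL parameter number  4 had an illegal value
 ** On entry to DLASCL parameter number  4 had an illegal value
 ** On entry to DLASCL parameter number  4 had an illegal value
 ** On entry to DLASCL parameter number  4 had an illegal value
 ** On entry to DLASCL parameter number  5 had an illegal value
 ** On entry to DLASCL parameter number  4 had an illegal valueTraceback (most recent call last):
  File "<stdin>", line 6, in <module>
  File "h.py", line 13, in yaxis
    return np.polyfit(p[:,0]-p[:,0].mean(),p[:,1],1)
           ~~~~~~~~~~^^^^^^^^^^^^^^^^^^^^^^^^^^^^^^^
    c, resids, rank, s = lstsq(lhs, rhs, rcond)
                         ~~~~~^^^^^^^^^^^^^^^^^
    x, resids, rank, s = _umath_linalg.lstsq(a, b, rcond,
                         ~~~~~~~~~~~~~~~~~~~^^^^^^^^^^^^^
                                             signature=signature)
                                             ^^^^^^^^^^^^^^^^^^^^
    raise LinAlgError("SVD did not converge in Linear Least Squares")
numpy.linalg.LinAlgError: SVD did not converge in Linear Least Squares
```

```bash
cat >> h.py <<'E'
def plane(c,z0):
    v,u=np.mgrid[0:420,0:560]; K=c["mtx"]; R=np.asarray(c["R"]); C=-R.T@np.asarray(c["t"]).ravel()
    d=np.stack([(u-K[0,2])/K[0,0],(v-K[1,2])/K[1,1],np.ones(u.shape)],-1)@R
    return C+d*((z0-C[2])/d[...,2])[...,None]
E
python3 - <<'E'
from h import *
for n,(v0,v1,u0,u1) in dict(top=(170,246,255,288),side=(215,250,295,335)).items():
    c=dict(np.load(n+"0.npz")); W=plane(c,3.)
    hsv=cv2.cvtColor(c["frame"],cv2.COLOR_RGB2HSV)
    y=np.zeros(W.shape[:2],bool); y[v0:v1,u0:u1]=1
    y&=(hsv[...,1]>110)&(hsv[...,2]>95)&(hsv[...,0]>20)&(hsv[...,0]<36)
    p=W[y]; print(n,"strip",y.sum(),rect(y,W),p.mean(0),yaxis(p),np.percentile(p[:,0],[0,1,99,100]))
    if n=="top":
        for xx in (460,480,500,520,540,560,580):
            q=p[abs(p[:,0]-xx)<4]; print(xx,q[:,1].min(),q[:,1].max())
        d=(c["frame"].max(-1)<50); d[:170]=0; d[246:]=0; d[:,:190]=0; d[:,365:]=0
        print("mat",d.sum(),rect(d,W))
E
```

```text
top strip 828 ((521.4, 71.3), (166.7, 31.7), 0.93) [521.15644635  71.31892924   3.        ] [1.61286460e-02 7.13189292e+01] [438.2584143  438.44087706 604.36741246 604.47733169]
460 55.869840231857054 86.20365014389414
480 55.680846352198216 86.10420951011818
500 55.514901019702364 85.97119168370318
520 55.37223242232235 85.83767955621717
540 57.67980182938956 85.70367036725905
560 57.492830115107765 85.56916133583556
580 57.305158962445034 88.00169211971766
mat 6944 ((521.3, 54.7), (166.3, 415.8), 0.93)
side strip 205 ((445.0, 86.8), (57.0, 142.3), 56.02) [457.19547139  79.12098658   3.        ] [-0.56629417 79.12098658] [387.52697093 391.98560478 509.9714367  512.39234449]
```

Request:
apply_moves --pt "0 0 -0.1 0.013 0.033 0 0" --pt "0 0 -0.2 0.026 0.066 0 0" --pt "0 0 -0.31 0.039 0.099 0 0" --pt "0 0 -0.31 0.052 0.132 0 0" --pt "0 0 -0.31 0.065 0.165 0 0" --pt "0 0 -0.31 0.078 0.198 0 0" --pt "0 0 -0.31 0.091 0.231 0 0" --pt "0 0 -0.31 0.104 0.264 0 0" --pt "0 0 -0.31 0.117 0.297 0 0" --pt "0 0 -0.31 0.13 0.33 0 0" --grip_force 40

```text
clock: 0.93
tool_pos: [325.8, -261.8, 231.1]
eef_rot: [[-0.0, -0.008, 1.0], [0.0, 1.0, 0.008], [-1.0, 0.0, -0.0]]
force: [0.9, 0.6, 0.4]
opening: -0.003
```

Request:
apply_moves --pt "0 0 0 0.013 0.033 0 0" --pt "0 0 0 0.026 0.066 0 0" --pt "0 0 0 0.039 0.099 0 0" --pt "0 0 0 0.052 0.132 0 0" --pt "0 0 0 0.065 0.165 0 0" --pt "0 0 0 0.078 0.198 0 0" --pt "0 0 0 0.091 0.231 0 0" --pt "0 0 0 0.104 0.264 0 0" --pt "0 0 0 0.117 0.297 0 0" --pt "0 0 0 0.13 0.33 0 0"

```text
clock: 1.77
tool_pos: [455.8, 68.3, 231.2]
eef_rot: [[-0.0, -0.009, 1.0], [-0.0, 1.0, 0.009], [-1.0, -0.0, -0.0]]
force: [-0.1, -0.5, -0.0]
opening: -0.003
```

Request:
apply_moves --pt "0 0 0 0.014 0.032 0 0" --pt "0 0 0 0.028 0.064 -0.015 0" --pt "0 0 0 0.042 0.095 -0.04 0" --pt "0 0 0 0.054 0.127 -0.07 0" --pt "0 0 0 0.054 0.127 -0.1 0" --pt "0 0 0 0.054 0.127 -0.125 0" --pt "0 0 0 0.054 0.127 -0.136 0" --pt "0 0 0 0.054 0.127 -0.136 0" --pt "0 0 0 0.054 0.127 -0.136 0"

```text
clock: 2.52
tool_pos: [509.7, 193.3, 94.7]
eef_rot: [[-0.001, -0.009, 1.0], [-0.001, 1.0, 0.009], [-1.0, -0.001, -0.001]]
force: [0.4, -0.5, 0.6]
opening: 0.003
```

```bash
python3 - <<'E'
from h import *
s=sensors.observe(); print(s["clock"],s["tool_pos"],s["force"],s["moment"])
c=read_camera("side"); cv2.imwrite("pics/side1.png",cv2.resize(c["frame"][130:300,200:400,::-1],None,fx=3,fy=3))
E
```

```text
2.5167 [509.712588   193.3214101   94.73605991] [ 0.42892739 -0.50153644  0.63940717] [ 0.08263268 -0.07699467  0.00707366]
```

View pics/side1.png

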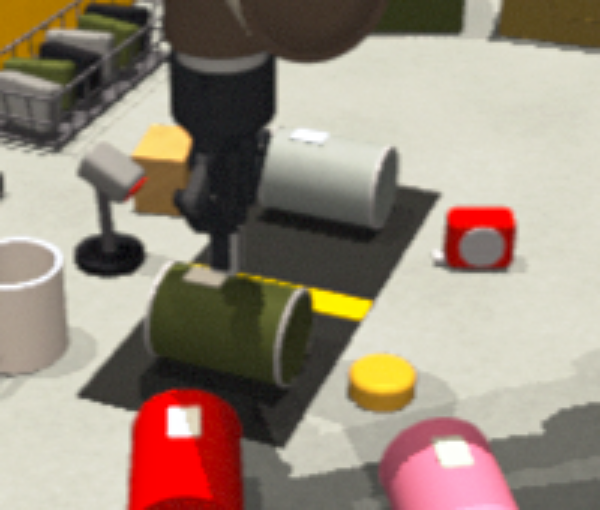

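The fingertips are closed above the olive tin's top (crop px ~(222,265)), clear of everything else. Next I lower gently to make contact.

Request:
apply_moves --pt "0 0 0 0 0 -0.006 0" --pt "0 0 0 0 0 -0.011 0" --pt "0 0 0 0 0 -0.014 0" --pt "0 0 0 0 0 -0.014 0" --pt "0 0 0 0 0 -0.014 0"

```text
clock: 2.98
tool_pos: [509.9, 193.4, 81.4]
eef_rot: [[0.0, -0.009, 1.0], [-0.0, 1.0, 0.009], [-1.0, -0.0, 0.0]]
force: [-0.7, 0.7, 0.0]
opening: 0.001
```

Request:
apply_moves --pt "0 0 0 0 0 -0.001 0" --pt "0 0 0 0 0 -0.002 0" --pt "0 0 0 0 0 -0.002 0"

```text
clock: 3.23
tool_pos: [509.9, 193.5, 79.3]
eef_rot: [[-0.0, -0.009, 1.0], [0.0, 1.0, 0.009], [-1.0, 0.0, -0.0]]
force: [0.3, -1.1, 0.3]
opening: 0.005
```

Request:
apply_moves --pt "0 0 0 0 0 -0.0005 0" --pt "0 0 0 0 0 -0.001 0" --pt "0 0 0 0 0 -0.001 0"

```text
clock: 3.48
tool_pos: [510.0, 193.7, 78.8]
eef_rot: [[0.0, -0.009, 1.0], [0.0, 1.0, 0.009], [-1.0, 0.0, 0.0]]
force: [-1.0, 0.3, 3.4]
opening: 0.003
```

Request:
apply_moves --pt "0 0 0 0 0 -0.0004 0" --pt "0 0 0 0 0 -0.0008 0" --pt "0 0 0 0 -0.001 -0.0008 0" --pt "0 0 0 0 -0.002 -0.0008 0" --pt "0 0 0 0 -0.004 -0.0008 0" --pt "0 0 0 0 -0.006 -0.0008 0" --pt "0 0 0 0 -0.008 -0.0008 0" --pt "0 0 0 0 -0.01 -0.0008 0"

```text
clock: 4.15
tool_pos: [510.1, 183.7, 78.9]
eef_rot: [[0.001, -0.009, 1.0], [0.0, 1.0, 0.009], [-1.0, 0.0, 0.001]]
force: [-2.8, 0.9, 9.3]
opening: -0.005
```

```bash
cat >> h.py <<'E'
def look(tag):
    s=sensors.observe(); print("clock",round(s["clock"],2),"tcp",s["tool_pos"].round(1) if hasattr(s["tool_pos"],"round") else s["tool_pos"],"F",np.round(s["force"],1))
    c=read_camera("top"); W=pts(c); f=c["frame"].astype(int)
    hsv=cv2.cvtColor(c["frame"],cv2.COLOR_RGB2HSV)
    # olive tin: green-ish hue, z in 40..85
    m=(hsv[...,0]>26)&(hsv[...,0]<42)&(hsv[...,1]>90)&(W[...,2]>30)&(W[...,2]<85)&(W[...,0]>430)&(W[...,0]<600)&(W[...,1]>0)&(W[...,1]<260)
    m=largest(m); report(W,m,"olive")
    g=(W[...,2]>30)&(W[...,2]<85)&(W[...,0]>450)&(W[...,0]<600)&(W[...,1]>-130)&(W[...,1]<-15)
    report(W,largest(g),"grey")
    s2=read_camera("side"); cv2.imwrite(f"pics/{tag}.png",np.hstack([cv2.resize(c["frame"][160:260,180:370,::-1],(400,210)),cv2.resize(s2["frame"][140:280,200:380,::-1],(390,210))]) if 0 else np.vstack([cv2.resize(c["frame"][160:260,180:370,::-1],(570,300)),cv2.resize(s2["frame"][160:270,190:380,::-1],(570,300))]))
E
python3 -c "
from h import *
look('p1')"
```

```text
clock 4.15 tcp [510.1 183.7  78.9] F [-2.8  0.9  9.3]
olive n 77 x 462.6..501.3 y 143.0..170.6 ztop 77.3 rect ((480.9, 156.7), (40.7, 29.2), 5.57) ridge mean x,y [479.4 160.6] slope [1.070000e-02 1.606177e+02]
   cyl: x=478.7 y=179.9 slope=0.0099 (0.57 deg) z=39.8 rms 1.19
grey n 1452 x 469.8..578.8 y -108.8..-36.4 ztop 79.2 rect ((525.0, -73.4), (110.9, 75.8), 0.27) ridge mean x,y [525.2 -72.9] slope [ 9.90000e-03 -7.28667e+01]
   cyl: x=523.5 y=-74.1 slope=0.0049 (0.28 deg) z=39.4 rms 2.90
```

View pics/p1.png

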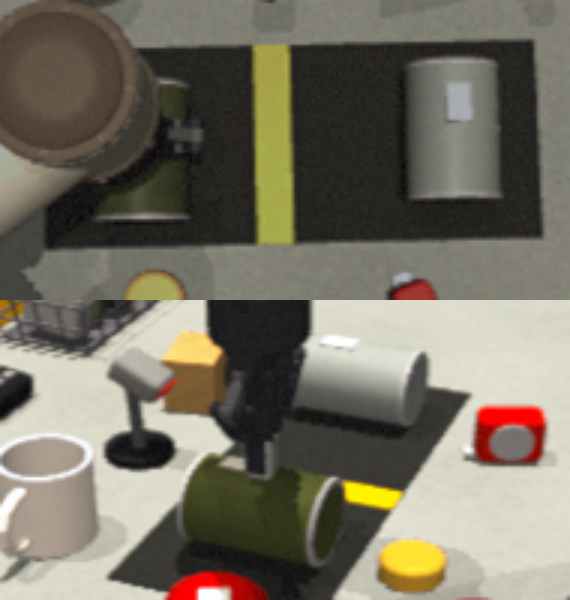

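The contact rolls cleanly: the tin moved from y 184.4 to about 180 for 10 mm of tip travel, and the grey tin hasn't moved. I'll continue.

Request:
apply_moves --pt "0 0 0 0 -0.002 0 0" --pt "0 0 0 0 -0.005 0 0" --pt "0 0 0 0 -0.008 0 0" --pt "0 0 0 0 -0.011 0 0" --pt "0 0 0 0 -0.014 0 0" --pt "0 0 0 0 -0.017 0 0" --pt "0 0 0 0 -0.02 0 0" --pt "0 0 0 0 -0.022 0 0" --pt "0 0 0 0 -0.024 0 0" --pt "0 0 0 0 -0.024 0 0"

```text
clock: 5.08
tool_pos: [510.3, 159.4, 78.9]
eef_rot: [[0.001, -0.009, 1.0], [0.0, 1.0, 0.009], [-1.0, 0.0, 0.001]]
force: [-3.5, -0.8, 8.4]
opening: -0.002
```

Request:
apply_moves --pt "0 0 0 0 0 0.003 0" --pt "0 0 0 0 0 0.008 0" --pt "0 0 0 0 0.006 0.012 0" --pt "0 0 0 0 0.012 0.012 0" --pt "0 0 0 0 0.018 0.012 0" --pt "0 0 0 0 0.018 0.012 0"

```text
clock: 5.58
tool_pos: [510.1, 178.9, 89.4]
eef_rot: [[0.0, -0.01, 1.0], [0.0, 1.0, 0.01], [-1.0, 0.0, 0.0]]
force: [-0.1, -0.5, -0.2]
opening: -0.0
```

```bash
sed -i 's/hsv\[...,1\]>90/hsv[...,1]>70/' h.py; python3 -c "
from h import *
look('p2')"
```

```text
clock 5.58 tcp [510.1 178.9  89.4] F [-0.1 -0.5 -0.2]
olive n 378 x 461.0..503.8 y 129.6..197.5 ztop 78.2 rect ((483.4, 165.0), (45.2, 71.2), 0.63) ridge mean x,y [478.2 161.9] slope [ -0.5733 161.9474]
   cyl: x=479.0 y=167.1 slope=0.0032 (0.18 deg) z=39.1 rms 1.45
grey n 1445 x 469.8..578.8 y -109.1..-36.5 ztop 79.5 rect ((525.1, -73.7), (110.9, 75.8), 0.13) ridge mean x,y [524.7 -73.1] slope [ 8.20000e-03 -7.31121e+01]
   cyl: x=523.4 y=-74.2 slope=0.0043 (0.25 deg) z=39.5 rms 2.93
```

View pics/p2.png

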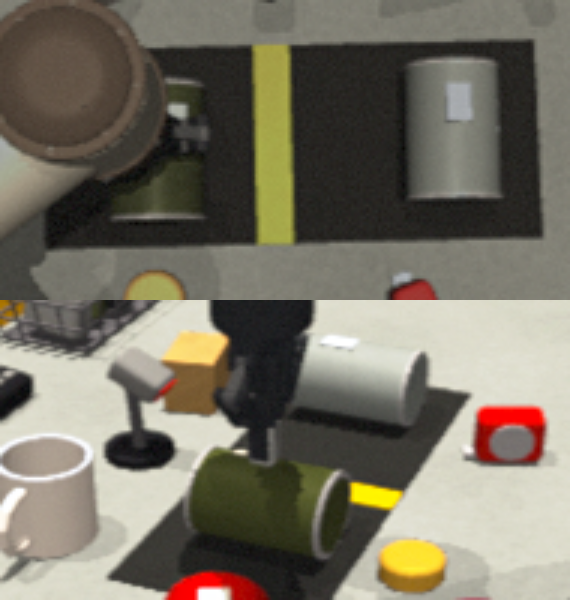

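The tin is now at y=167.1, matching no-slip rolling (167.3), and is still parallel to the strip. Second push next.

Request:
apply_moves --pt "0 0 0 0 0 -0.006 0" --pt "0 0 0 0 0 -0.01 0" --pt "0 0 0 0 0 -0.0115 0" --pt "0 0 0 0 0 -0.012 0" --pt "0 0 0 0 0 -0.012 0" --pt "0 0 0 0 -0.001 -0.012 0" --pt "0 0 0 0 -0.003 -0.012 0" --pt "0 0 0 0 -0.006 -0.012 0" --pt "0 0 0 0 -0.009 -0.012 0" --pt "0 0 0 0 -0.012 -0.012 0"

```text
clock: 6.52
tool_pos: [509.8, 165.3, 78.9]
eef_rot: [[0.0, -0.009, 1.0], [-0.0, 1.0, 0.009], [-1.0, -0.0, 0.0]]
force: [-4.3, -0.2, 12.2]
opening: 0.003
```

Request:
apply_moves --pt "0 0 0 0 -0.003 0 0" --pt "0 0 0 0 -0.006 0 0" --pt "0 0 0 0 -0.009 0 0" --pt "0 0 0 0 -0.012 0 0" --pt "0 0 0 0 -0.015 0 0" --pt "0 0 0 0 -0.018 0 0" --pt "0 0 0 0 -0.021 0 0" --pt "0 0 0 0 -0.024 0 0" --pt "0 0 0 0 -0.026 0 0" --pt "0 0 0 0 -0.026 0 0"

```text
clock: 7.35
tool_pos: [510.0, 138.9, 78.8]
eef_rot: [[0.0, -0.009, 1.0], [-0.0, 1.0, 0.009], [-1.0, -0.0, 0.0]]
force: [-3.8, -0.7, 10.7]
opening: 0.0
```

Request:
apply_moves --pt "0 0 0 0 0 0.003 0" --pt "0 0 0 0 0 0.008 0" --pt "0 0 0 0 0.006 0.01 0" --pt "0 0 0 0 0.013 0.01 0" --pt "0 0 0 0 0.019 0.01 0" --pt "0 0 0 0 0.019 0.01 0"

```text
clock: 7.85
tool_pos: [510.1, 159.9, 87.2]
eef_rot: [[0.0, -0.01, 1.0], [0.0, 1.0, 0.01], [-1.0, 0.0, 0.0]]
force: [-0.0, 0.3, -0.6]
opening: 0.001
```

```bash
python3 -c "
from h import *
look('p3')"
```

```text
clock 7.85 tcp [510.1 159.9  87.2] F [-0.   0.3 -0.6]
olive n 371 x 461.1..504.2 y 110.2..181.3 ztop 79.1 rect ((475.4, 145.1), (41.6, 82.3), 17.58) ridge mean x,y [477.4 143.2] slope [ -0.5528 143.1588]
   cyl: x=478.5 y=148.2 slope=0.0125 (0.72 deg) z=39.5 rms 1.40
grey n 1443 x 469.8..579.1 y -108.9..-36.5 ztop 79.5 rect ((524.9, -73.7), (110.6, 75.9), 0.37) ridge mean x,y [524.5 -72.8] slope [ 1.00000e-03 -7.28224e+01]
   cyl: x=523.4 y=-74.0 slope=0.0033 (0.19 deg) z=39.4 rms 2.95
```

View pics/p3.png

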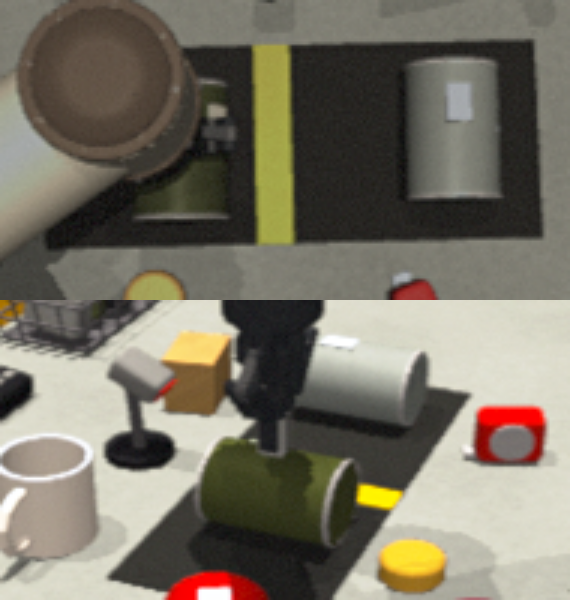

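The tin is at y=148.2, as expected, with about 77 mm left. Third push next.

Request:
apply_moves --pt "0 0 0 0 0 -0.006 0" --pt "0 0 0 0 0 -0.009 0" --pt "0 0 0 0 0 -0.01 0" --pt "0 0 0 0 0 -0.01 0" --pt "0 0 0 0 -0.001 -0.01 0" --pt "0 0 0 0 -0.003 -0.01 0" --pt "0 0 0 0 -0.006 -0.01 0" --pt "0 0 0 0 -0.009 -0.01 0" --pt "0 0 0 0 -0.012 -0.01 0" --pt "0 0 0 0 -0.015 -0.01 0"

```text
clock: 8.78
tool_pos: [509.9, 143.2, 78.9]
eef_rot: [[0.0, -0.009, 1.0], [-0.0, 1.0, 0.009], [-1.0, -0.0, 0.0]]
force: [-3.6, -0.4, 12.0]
opening: -0.0
```

Request:
apply_moves --pt "0 0 0 0 -0.003 0 0" --pt "0 0 0 0 -0.006 0 0" --pt "0 0 0 0 -0.009 0 0" --pt "0 0 0 0 -0.012 0 0" --pt "0 0 0 0 -0.015 0 0" --pt "0 0 0 0 -0.018 0 0" --pt "0 0 0 0 -0.021 0 0" --pt "0 0 0 0 -0.023 0 0" --pt "0 0 0 0 -0.024 0 0" --pt "0 0 0 0 -0.024 0 0"

```text
clock: 9.62
tool_pos: [510.1, 119.0, 78.7]
eef_rot: [[0.001, -0.009, 1.0], [-0.0, 1.0, 0.009], [-1.0, -0.0, 0.001]]
force: [-2.6, -0.0, 10.3]
opening: 0.0
```

Request:
apply_moves --pt "0 0 0 0 0 0.003 0" --pt "0 0 0 0 0 0.008 0" --pt "0 0 0 0 0.006 0.01 0" --pt "0 0 0 0 0.013 0.01 0" --pt "0 0 0 0 0.019 0.01 0" --pt "0 0 0 0 0.019 0.01 0"

```text
clock: 10.12
tool_pos: [510.1, 139.8, 87.3]
eef_rot: [[0.0, -0.01, 1.0], [0.0, 1.0, 0.01], [-1.0, 0.0, 0.0]]
force: [0.1, 0.7, -0.2]
opening: 0.0
```

```bash
python3 -c "
from h import *
look('p4')"
```

```text
clock 10.12 tcp [510.1 139.8  87.3] F [ 0.1  0.7 -0.2]
olive n 351 x 461.6..503.3 y 92.9..162.5 ztop 78.9 rect ((481.2, 128.7), (40.9, 74.7), 4.37) ridge mean x,y [476.8 123.3] slope [ -0.506  123.3086]
   cyl: x=477.9 y=128.2 slope=0.0282 (1.62 deg) z=39.3 rms 1.51
grey n 1448 x 469.8..579.1 y -108.9..-36.4 ztop 79.4 rect ((525.1, -73.7), (110.9, 75.6), 0.22) ridge mean x,y [524.5 -73.1] slope [ 8.50000e-03 -7.30903e+01]
   cyl: x=523.6 y=-74.1 slope=0.0046 (0.26 deg) z=39.5 rms 2.94
```

View pics/p4.png

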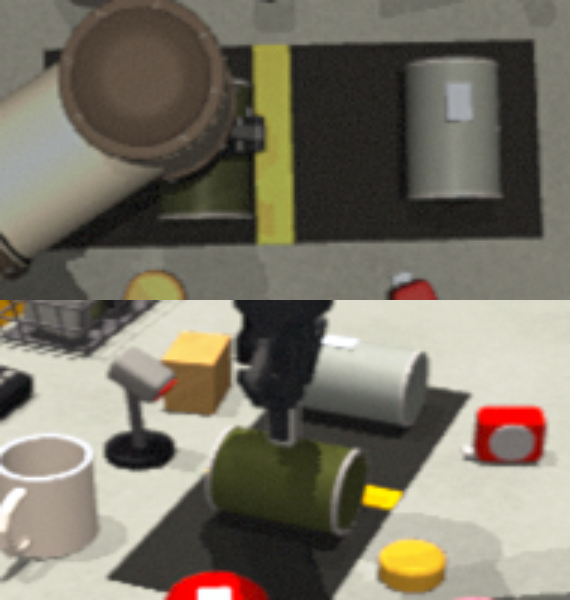

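The tin is at y≈128 with 57 mm left. Fourth push next, then look again.

Request:
apply_moves --pt "0 0 0 0 0 -0.006 0" --pt "0 0 0 0 0 -0.009 0" --pt "0 0 0 0 0 -0.01 0" --pt "0 0 0 0 0 -0.01 0" --pt "0 0 0 0 -0.001 -0.01 0" --pt "0 0 0 0 -0.003 -0.01 0" --pt "0 0 0 0 -0.006 -0.01 0" --pt "0 0 0 0 -0.009 -0.01 0" --pt "0 0 0 0 -0.012 -0.01 0" --pt "0 0 0 0 -0.015 -0.01 0"

```text
clock: 11.05
tool_pos: [509.9, 123.2, 78.9]
eef_rot: [[0.0, -0.009, 1.0], [-0.0, 1.0, 0.009], [-1.0, -0.0, 0.0]]
force: [-4.4, -0.1, 12.6]
opening: -0.002
```

Request:
apply_moves --pt "0 0 0 0 -0.003 0 0" --pt "0 0 0 0 -0.006 0 0" --pt "0 0 0 0 -0.009 0 0" --pt "0 0 0 0 -0.012 0 0" --pt "0 0 0 0 -0.015 0 0" --pt "0 0 0 0 -0.018 0 0" --pt "0 0 0 0 -0.021 0 0" --pt "0 0 0 0 -0.023 0 0" --pt "0 0 0 0 -0.024 0 0" --pt "0 0 0 0 -0.024 0 0"

```text
clock: 11.88
tool_pos: [510.1, 99.0, 78.7]
eef_rot: [[0.001, -0.009, 1.0], [-0.0, 1.0, 0.009], [-1.0, -0.0, 0.001]]
force: [-2.3, -0.6, 10.5]
opening: -0.005
```

Request:
apply_moves --pt "0 0 0 0 0 0.003 0" --pt "0 0 0 0 0 0.008 0" --pt "0 0 0 0 0.006 0.01 0" --pt "0 0 0 0 0.013 0.01 0" --pt "0 0 0 0 0.019 0.01 0" --pt "0 0 0 0 0.019 0.01 0"

```text
clock: 12.38
tool_pos: [510.0, 119.8, 87.3]
eef_rot: [[0.0, -0.01, 1.0], [0.0, 1.0, 0.01], [-1.0, 0.0, 0.0]]
force: [0.0, 0.8, 0.2]
opening: -0.0
```

```bash
python3 -c "
from h import *
look('p5')"
```

```text
clock 12.38 tcp [510.  119.8  87.3] F [0.  0.8 0.2]
olive n 339 x 462.1..502.7 y 73.6..142.4 ztop 78.7 rect ((482.4, 107.6), (41.5, 73.9), 2.67) ridge mean x,y [476.6 104.3] slope [ -0.6232 104.3022]
   cyl: x=477.5 y=108.5 slope=0.0184 (1.05 deg) z=39.1 rms 1.41
grey n 1446 x 469.8..579.1 y -108.9..-36.4 ztop 79.3 rect ((524.9, -73.5), (110.7, 75.4), 0.14) ridge mean x,y [524.2 -72.9] slope [ 5.40000e-03 -7.29487e+01]
   cyl: x=523.5 y=-74.2 slope=0.0018 (0.10 deg) z=39.5 rms 3.06
```

View pics/p5.png

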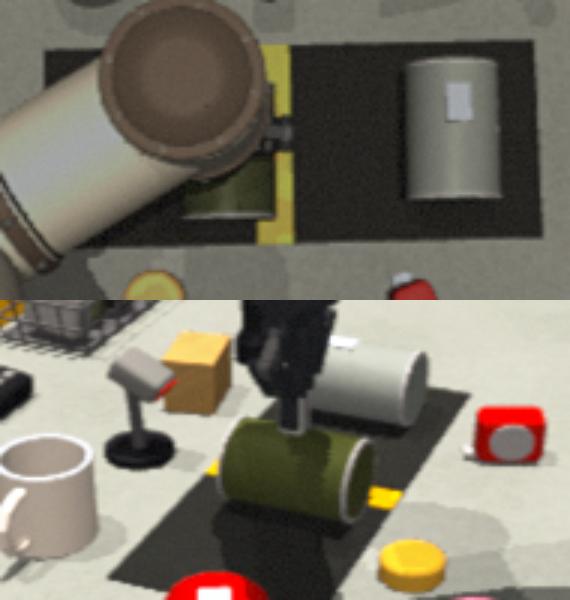

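The tin is at y=108.5, with 37 mm left. Fifth push next.

Request:
apply_moves --pt "0 0 0 0 0 -0.006 0" --pt "0 0 0 0 0 -0.009 0" --pt "0 0 0 0 0 -0.01 0" --pt "0 0 0 0 0 -0.01 0" --pt "0 0 0 0 -0.001 -0.01 0" --pt "0 0 0 0 -0.003 -0.01 0" --pt "0 0 0 0 -0.006 -0.01 0" --pt "0 0 0 0 -0.009 -0.01 0" --pt "0 0 0 0 -0.012 -0.01 0" --pt "0 0 0 0 -0.015 -0.01 0"

```text
clock: 13.32
tool_pos: [509.9, 103.1, 78.9]
eef_rot: [[0.0, -0.009, 1.0], [-0.001, 1.0, 0.009], [-1.0, -0.001, 0.0]]
force: [-4.4, -0.7, 11.8]
opening: 0.001
```

Request:
apply_moves --pt "0 0 0 0 -0.003 0 0" --pt "0 0 0 0 -0.006 0 0" --pt "0 0 0 0 -0.009 0 0" --pt "0 0 0 0 -0.012 0 0" --pt "0 0 0 0 -0.015 0 0" --pt "0 0 0 0 -0.018 0 0" --pt "0 0 0 0 -0.021 0 0" --pt "0 0 0 0 -0.023 0 0" --pt "0 0 0 0 -0.024 0 0" --pt "0 0 0 0 -0.024 0 0"

```text
clock: 14.15
tool_pos: [510.1, 79.0, 78.7]
eef_rot: [[0.001, -0.009, 1.0], [-0.001, 1.0, 0.009], [-1.0, -0.001, 0.001]]
force: [-3.0, 0.3, 10.1]
opening: -0.003
```

Request:
apply_moves --pt "0 0 0 0 0 0.003 0" --pt "0 0 0 0 0 0.008 0" --pt "0 0 0 0 0.006 0.01 0" --pt "0 0 0 0 0.013 0.01 0" --pt "0 0 0 0 0.018 0.01 0" --pt "0 0 0 0 0.018 0.01 0"

```text
clock: 14.65
tool_pos: [510.0, 98.7, 87.3]
eef_rot: [[0.0, -0.01, 1.0], [0.0, 1.0, 0.01], [-1.0, 0.0, 0.0]]
force: [-0.2, -0.5, 0.6]
opening: -0.002
```

```bash
python3 -c "
from h import *
look('p6')"
```

```text
clock 14.65 tcp [510.   98.7  87.3] F [-0.2 -0.5  0.6]
olive n 328 x 462.2..501.6 y 51.8..121.8 ztop 78.5 rect ((482.5, 88.0), (41.7, 74.2), 2.28) ridge mean x,y [474.8  84.7] slope [-0.6801 84.725 ]
   cyl: x=476.1 y=88.7 slope=0.0024 (0.14 deg) z=39.2 rms 1.34
grey n 1450 x 469.8..578.8 y -108.9..-36.5 ztop 79.6 rect ((525.1, -73.5), (110.9, 75.6), 0.32) ridge mean x,y [524.7 -73. ] slope [ 4.20000e-03 -7.30461e+01]
   cyl: x=523.6 y=-74.1 slope=0.0039 (0.23 deg) z=39.5 rms 2.97
```

View pics/p6.png

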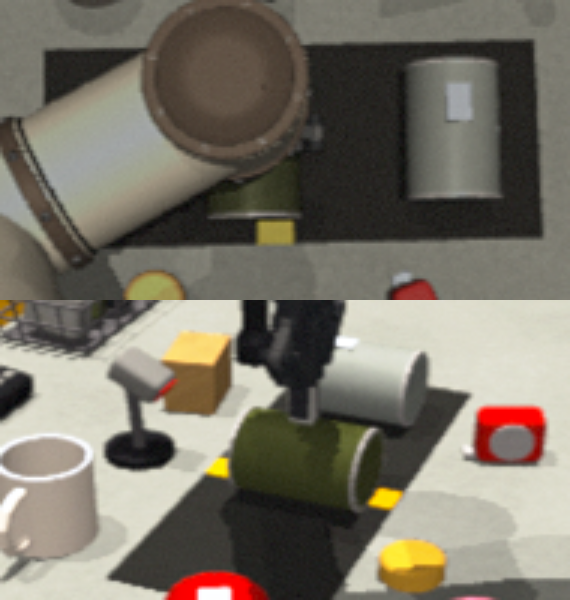

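The tin is at y≈88.5 and the strip at 71.2, so the last push is about 17 mm of roll, or 34 mm of tip travel.

Request:
apply_moves --pt "0 0 0 0 0 -0.006 0" --pt "0 0 0 0 0 -0.009 0" --pt "0 0 0 0 0 -0.01 0" --pt "0 0 0 0 0 -0.01 0" --pt "0 0 0 0 -0.001 -0.01 0" --pt "0 0 0 0 -0.003 -0.01 0" --pt "0 0 0 0 -0.006 -0.01 0" --pt "0 0 0 0 -0.009 -0.01 0" --pt "0 0 0 0 -0.012 -0.01 0" --pt "0 0 0 0 -0.015 -0.01 0"

```text
clock: 15.58
tool_pos: [509.9, 82.1, 78.9]
eef_rot: [[0.0, -0.009, 1.0], [-0.001, 1.0, 0.009], [-1.0, -0.001, 0.0]]
force: [-4.3, -0.1, 13.4]
opening: -0.005
```

Request:
apply_moves --pt "0 0 0 0 -0.003 0 0" --pt "0 0 0 0 -0.006 0 0" --pt "0 0 0 0 -0.009 0 0" --pt "0 0 0 0 -0.012 0 0" --pt "0 0 0 0 -0.014 0 0" --pt "0 0 0 0 -0.016 0 0" --pt "0 0 0 0 -0.018 0 0" --pt "0 0 0 0 -0.019 0 0" --pt "0 0 0 0 -0.019 0 0" --pt "0 0 0 0 -0.019 0 0"

```text
clock: 16.42
tool_pos: [510.1, 63.1, 78.8]
eef_rot: [[0.001, -0.009, 1.0], [-0.001, 1.0, 0.009], [-1.0, -0.001, 0.001]]
force: [-4.0, -0.7, 10.7]
opening: -0.002
```

Request:
apply_moves --pt "0 0 0 0 0 0.002 0" --pt "0 0 0 0 0 0.005 0" --pt "0 0 0 0 0 0.015 0" --pt "0 0 0 0 0 0.03 0" --pt "0 0 0 0 0 0.05 0" --pt "0 0 0 0 0 0.08 0" --pt "0 0 0 0 0 0.11 0" --pt "0 0 0 0 0 0.14 0"

```text
clock: 17.08
tool_pos: [509.5, 63.3, 219.1]
eef_rot: [[-0.0, -0.009, 1.0], [-0.0, 1.0, 0.009], [-1.0, -0.0, -0.0]]
force: [0.7, -0.1, -0.2]
opening: -0.003
```

Request:
apply_moves --pt "0 0 0 -0.003 -0.035 0 0" --pt "0 0 0 -0.006 -0.07 0 0" --pt "0 0 0 -0.009 -0.105 0 0" --pt "0 0 0 -0.012 -0.14 0 0" --pt "0 0 0 -0.015 -0.175 0 0" --pt "0 0 0 -0.03 -0.21 0 0" --pt "0 0 0 -0.045 -0.245 0 0" --pt "0 0 0 -0.06 -0.28 0 0" --pt "0 0 0 -0.075 -0.3 0 0" --pt "0 0 0 -0.075 -0.3 0 0"

```text
clock: 17.92
tool_pos: [432.2, -239.2, 217.6]
eef_rot: [[-0.001, -0.004, 1.0], [0.0, 1.0, 0.004], [-1.0, 0.0, -0.001]]
force: [-0.1, 0.4, -0.0]
opening: 0.004
```

```bash
python3 -c "
from h import *
look('p7')"
```

```text
clock 17.92 tcp [ 432.2 -239.2  217.6] F [-0.1  0.4 -0. ]
olive n 1243 x 462.4..559.9 y 34.9..107.3 ztop 79.4 rect ((511.6, 71.3), (100.1, 75.1), 1.54) ridge mean x,y [510.9  71.8] slope [7.8000e-03 7.1826e+01]
   cyl: x=510.9 y=71.8 slope=0.0048 (0.28 deg) z=39.3 rms 1.47
grey n 1199 x 469.8..579.4 y -103.0..-36.4 ztop 79.8 rect ((525.1, -73.2), (111.1, 75.9), 0.12) ridge mean x,y [527.6 -69.9] slope [-5.55000e-02 -6.98598e+01]
   cyl: x=526.6 y=-74.3 slope=0.0082 (0.47 deg) z=39.5 rms 3.17
```

View pics/p7.png

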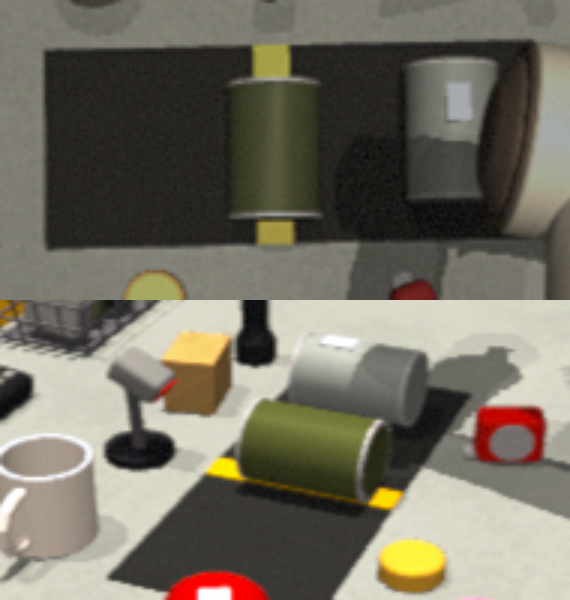

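The olive tin is centred on the strip, at y≈71.6 against the strip's 71.2, with the strip showing at both ends. I'll let a moment pass, check it is at rest, then hand in.

Request:
apply_moves --pt "0 0 0 0 -0.03 0.01 0" --pt "0 0 0 0 -0.06 0.01 0" --pt "0 0 0 0 -0.06 0.01 0" --pt "0 0 0 0 -0.06 0.01 0" --pt "0 0 0 0 -0.06 0.01 0" --pt "0 0 0 0 -0.06 0.01 0" --pt "0 0 0 0 -0.06 0.01 0" --pt "0 0 0 0 -0.06 0.01 0" --pt "0 0 0 0 -0.06 0.01 0" --pt "0 0 0 0 -0.06 0.01 0"

```text
clock: 18.85
tool_pos: [435.0, -296.1, 227.6]
eef_rot: [[0.0, -0.009, 1.0], [-0.0, 1.0, 0.009], [-1.0, -0.0, 0.0]]
force: [0.5, -1.2, 0.3]
opening: 0.003
```

```bash
python3 -c "
from h import *
look('p8')
print(order.hand_in())"
```

```text
clock 18.85 tcp [ 435.  -296.1  227.6] F [ 0.5 -1.2  0.3]
olive n 1241 x 462.5..559.8 y 34.9..107.3 ztop 79.4 rect ((511.5, 71.7), (99.1, 75.2), 1.08) ridge mean x,y [511.2  71.7] slope [7.7000e-03 7.1703e+01]
   cyl: x=511.0 y=71.8 slope=0.0021 (0.12 deg) z=39.3 rms 1.48
grey n 1449 x 469.8..578.9 y -109.0..-36.6 ztop 79.5 rect ((525.2, -73.4), (111.1, 76.5), 0.31) ridge mean x,y [524.7 -73. ] slope [ 4.0000e-03 -7.2976e+01]
   cyl: x=523.5 y=-74.2 slope=0.0090 (0.51 deg) z=39.4 rms 2.98
the job is handed in; nothing more can be done
None
```

The olive tin is lying at rest along the yellow strip, and I handed the job in at about 19 s. I rolled it about 113 mm with closed fingertips on its top, in six slow pushes at about 10 N, without gripping, lifting or side-shoving it.

- **Position:** the tin's axis is at y ≈ 71.7 mm and the strip's centre line is at about 71.2 mm. Two looks about 1 s apart gave the same position, so it was at rest.
- **Alignment:** the tin is within about 1° of the strip. The yaw estimates scatter between 0.1° and 1.5°.
- **Grey tin:** it is where it was to within measurement noise (y ≈ -74.2 mm, -74.1 mm at the start). The one odd reading came while the arm partly hid it, and it cleared on the next look.
- **Other goods:** I steered clear of them and they looked undisturbed in the pictures, but I did not re-measure them.
- **Arm:** it is clear of everything.

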